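# Line up the reagent bottles by the balance in order of size

### The arm

A 7-joint arm with a two-finger parallel gripper is mounted at the origin on the work surface. World frame = base frame: x ahead of the robot, y to its left, z up, the work surface at z = 0. Lengths are in mm, angles in rad, forces in N, time in s.
With the tool pointing down it reaches from about 400 to 900 mm from the base axis. Payload 5.6 kg.
Tool frame: the origin (TCP) lies on the mounting face of the last link; the fingertips stand 190 mm ahead of it and the grasp point (between the pads) lies 171 mm ahead of it (manip.tip_reach is the z of the fingertips in the tool frame, in mm); z points along the fingers, y is the line along which they close (so a half turn about z gives the same grasp; the last joint's range is limited). The gripper opens to 92 mm and grips with 3 to 60 N. Pads are 20 mm wide; open, the fingers measure 128 mm over their backs; the gripper's body (75 mm by 189 mm) begins 69 mm behind the grasp point.
Start: joints at [1.204, 0.468, -0.012, 1.603, 0.006, 1.071, -0.056], TCP at [206.775, -616.235, 404.692] pointing down, gripper open.
Joint ranges: [-2.53, 2.53], [-0.31, 2.02], [-1.57, 1.55], [0.28, 2.44], [-1.29, 4.43], [0.15, 1.84], [-2.92, 2.92]. Speed limits (rad/s): [2.57, 2.57, 3.14, 3.14, 3.14, 3.14, 3.14].

### API

Orientations are given as a unit quaternion [w, x, y, z].
In Python, from rig import manip gives the robot as it stands. The module is installed in compiled form; this text tells all that it offers.
- The arm moves only by the tool drive_tool, never from a script. Its argument "moves" is a list of rows, each an object with "grip": the closure, from 0 (fully open) to 1 (shut); "dp": the shift along the tool's x, y, z in m, a list of three; "twist": the turn about the tool's z in rad. A call has 1 to 12 rows; each row is the pose to reach, as a shift and turn from the pose commanded when the call began, along the tool's axes at that moment; what a row does not reach only later rows make up. A row lasts 1/8 s, in which the tool goes at most 62.5 mm and 10.7 degrees, less where a joint would pass 70% of its speed; a pose out of reach is approached as far as the arm can. A call with a gripper value outside its range is refused whole. The fingers move at their own pace and stop on an object; the grip force is fixed at half the most. Time passes only in rows, so rows that repeat a pose let the fingers close. It gives the time, the measured TCP pose, the force, the opening and the grip force at its end, in the units of the state.
- manip.get_obs(): the state, without advancing time (a new reading comes with each control period).
- manip.get_image(name): name is "scene" or "top"; returns a dict with "frame" (420x560x3 uint8, red, green, blue), "camera_matrix" (3x3 intrinsics, pixels), "k1" (the pictures are not rectified: a ray, as slopes to the right and down, at radius r is drawn at 1 + k1 r^2 times it, then the intrinsics apply), "extrinsics" (4x4, takes a point from world to camera coordinates). Camera axes: x right, y up, looking along -z (the intrinsics and any distortion apply to the point x, -y, -z); pixel columns grow to the right and rows downward; lengths in mm; the calibration is good to about 2 mm. A picture is of the moment at which its call begins. There is no depth.
- manip.finish_job(): hands the job in; it is judged then, once.
The state is a dict: "time": time; "joint_pos": joint angles; "joint_vel": joint speeds; "joint_efforts": joint torques, N m; "tool_pos": TCP position; "ee_rot": TCP orientation; "contact_force": force on the tool from outside, world axes, zero at the start; "wrist_torque": the same for the moment, N m; "grip_width": opening from 0.0 (shut) to 1.0 (fully open); "finger_force": force on a finger pad.
Only numpy, scipy, OpenCV 4.12 (cv2) and the standard library are available. Lean on these libraries where they do the work, as an engineer would, in place of code of your own. Each camera call takes 0.05 s, during which the arm holds its last target. There are 200 camera calls.

### The job

The four brown bottles are going to be weighed one after another, smallest first. Stand them in the row of four white bins, one to a bin, in order of size: the smallest in the bin nearest the balance, the largest in the bin farthest from it. Keep them upright and set each one down gently on the floor of its bin; leave the plastic beaker where it stands, and do not bump the balance.

Things in the scene. Friction and masses are not known exactly. Their poses are not given: they have to be found in the camera images.
- bottle_30: the smallest of the four closed amber (brown) glass bottles with black screw cap, white label and red stripe (30 ml): loose, standing upright on the bench; a round body 33 mm in diameter whose straight side runs from its foot up to 52 mm, then a shoulder and a black cap 22 mm wide, 79 mm tall in all. Origin: centre of its underside, z up. 0.08 kg at most
- bottle_60: the second smallest of the four closed amber (brown) glass bottles with black screw cap, white label and red stripe (60 ml): loose, standing upright on the bench; a round body 39 mm in diameter whose straight side runs from its foot up to 66 mm, then a shoulder and a black cap 24 mm wide, 94 mm tall in all. Origin: centre of its underside, z up. 0.15 kg at most
- bottle_125: the second largest of the four closed amber (brown) glass bottles with black screw cap, white label and red stripe (125 ml): loose, standing upright on the bench; a round body 48 mm in diameter whose straight side runs from its foot up to 80 mm, then a shoulder and a black cap 28 mm wide, 112 mm tall in all. Origin: centre of its underside, z up. 0.27 kg at most
- bottle_250: the largest of the four closed amber (brown) glass bottles with black screw cap, white label and red stripe (250 ml): loose, standing upright on the bench; a round body 61 mm in diameter whose straight side runs from its foot up to 100 mm, then a shoulder and a black cap 34 mm wide, 136 mm tall in all. Origin: centre of its underside, z up. 0.5 kg at most
- bin_1: white open-topped square plastic bin for one bottle, the leftmost (largest y, as the robot sees it) of four alike fixed side by side, 91 mm apart, in a steel tray: 88 mm square outside, 82 mm inside, walls 3 mm thick. Origin: centre of its underside, 6 mm above the bench; its inner floor lies 3 mm above the origin and its rim 22 mm above it. Its y axis runs along the row, x across it
- bin_2: white open-topped square plastic bin for one bottle, the second from the left of four alike fixed side by side, 91 mm apart, in a steel tray: 88 mm square outside, 82 mm inside, walls 3 mm thick. Origin: centre of its underside, 6 mm above the bench; its inner floor lies 3 mm above the origin and its rim 22 mm above it. Its y axis runs along the row, x across it
- bin_3: white open-topped square plastic bin for one bottle, the third from the left of four alike fixed side by side, 91 mm apart, in a steel tray: 88 mm square outside, 82 mm inside, walls 3 mm thick. Origin: centre of its underside, 6 mm above the bench; its inner floor lies 3 mm above the origin and its rim 22 mm above it. Its y axis runs along the row, x across it
- bin_4: white open-topped square plastic bin for one bottle, the rightmost (smallest y) of four alike fixed side by side, 91 mm apart, in a steel tray: 88 mm square outside, 82 mm inside, walls 3 mm thick. Origin: centre of its underside, 6 mm above the bench; its inner floor lies 3 mm above the origin and its rim 22 mm above it. Its y axis runs along the row, x across it
- balance: cream laboratory balance with dark sloping panel and round steel pan, fixed, beyond one end of the row of bins: sometimes the left (y above 0), sometimes the right (y below 0); 79 mm tall, 190 mm wide (y), 250 mm deep. Origin: middle of the front edge (nearest the robot) of its underside, the body reaching along its +x. (A blue hotplate with white top stands beyond the other end.)
- beaker: empty translucent white plastic beaker, loose, standing upright in front of the row among the bottles; 43 mm in diameter, 58 mm tall. Origin: centre of its underside, z up. To be left alone
Mind the look-alikes: they are no part of the job. What is shaped like the bottle_125 but pink or turquoise is not meant. Leave any blue look-alike of the bottle_30 alone.

How it is judged:
By the outcome, as a careful person would: the job done as asked, in the order asked, and still so for the second after the job is handed in, with the robot touching nothing.
It also fails if it takes over 106 s, if anything falls off the work surface, if the arm or the gripper's body presses on something with over 40 N, if the wrist force passes 120 N, or if a joint passes its speed limit or range.

## Working session

There is one attempt and no reset: what is moved stays moved. The work goes in short steps, Python scripts to look and compute and a tool call to move; the robot and the scene stay as the last step left them, time stands still between calls to the robot, and variables do not carry over. Pictures are saved under pics/ and viewed, at most 14 in all, crops included, and the job is handed in when it is done.

Besides the shell and the picture viewer there is one more tool, called after "Request:" as name(argument=value, ...), one argument or row to a line, values as JSON. drive_tool: Moves the arm, as the interface text tells. Its arguments: {"type":"object","properties":{"moves":{"type":"array","items":{"type":"object","properties":{"grip":{"type":"number"},"dp":{"type":"array","items":{"type":"number"}},"twist":{"type":"number"}}}}},"required":["moves"]}

```bash
mkdir -p pics
cat > h.py <<'E'
import numpy as np, cv2
from rig import manip
def grab(n,f):
    d=manip.get_image(n); cv2.imwrite(f'pics/{f}.png',cv2.cvtColor(np.array(d['frame']),cv2.COLOR_RGB2BGR)); np.savez(f'pics/{f}.npz',**{k:np.array(v) for k,v in d.items()}); return d
def load(f): return dict(np.load(f'pics/{f}.npz'))
def ray(d,u,v):
    K=np.array(d['camera_matrix']);E=np.array(d['extrinsics']);k=float(d['k1'])
    x=(u-K[0,2])/K[0,0];y=(v-K[1,2])/K[1,1];rd=np.hypot(x,y);r=rd
    for _ in range(30): r=rd/(1+k*r*r)
    s=r/rd if rd else 1
    R=E[:3,:3];return -R.T@E[:3,3],R.T@np.array([x*s,-y*s,-1.])
def onplane(d,u,v,z):
    c,r=ray(d,u,v);return c+r*(z-c[2])/r[2]
def proj(d,p):
    K=np.array(d['camera_matrix']);E=np.array(d['extrinsics']);k=float(d['k1'])
    q=E[:3,:3]@np.array(p,float)+E[:3,3];x=q[0]/-q[2];y=-q[1]/-q[2];s=1+k*(x*x+y*y)
    return np.array([K[0,0]*x*s+K[0,2],K[1,1]*y*s+K[1,2]])
E
python3 - <<'E'
from h import *
for n in('scene','top'):
    d=grab(n,n+'0'); print(n,ray(d,280,210),d['k1'],np.array(d['camera_matrix']).round(1).tolist())
o=manip.get_obs();print(o)
E
```

```text
scene (array([1260.46509468,  261.62440995,  592.67834314]), array([-0.75354797, -0.2582292 , -0.6047078 ])) 0.02574168787152563 [[407.8, 0.0, 274.5], [0.0, 407.8, 208.8], [0.0, 0.0, 1.0]]
top (array([ 477.93700161,   -2.08707069, 1173.87102961]), array([ 7.61074335e-02, -8.37421168e-04, -9.97115700e-01])) 0.021252709758989047 [[496.5, 0.0, 282.0], [0.0, 496.5, 208.0], [0.0, 0.0, 1.0]]
{'time': 0.1, 'joint_pos': array([ 1.20398103,  0.46828323, -0.01158477,  1.60351503,  0.00599144,
        1.0714064 , -0.05632871]), 'joint_vel': array([ 0.00120578, -0.00253469, -0.00198478, -0.00191343, -0.00179872,
        0.0018267 ,  0.00019447]), 'joint_efforts': array([-1.41829933e-04, -5.21651244e+01, -1.28757488e-02, -2.44367623e+01,
       -5.67558012e-02,  1.40729116e-02,  5.39143002e-05]), 'tool_pos': array([ 206.69918619, -616.02652647,  403.8460063 ]), 'ee_rot': array([-7.67188172e-04,  9.86930401e-01,  1.61145157e-01, -1.83633282e-04]), 'contact_force': array([0.26944691, 1.11626667, 0.37597445]), 'wrist_torque': array([-0.02662748, -0.01552379, -0.01355567]), 'finger_force': 0.0, 'grip_width': 0.999082268790147}
```

View pics/top0.png

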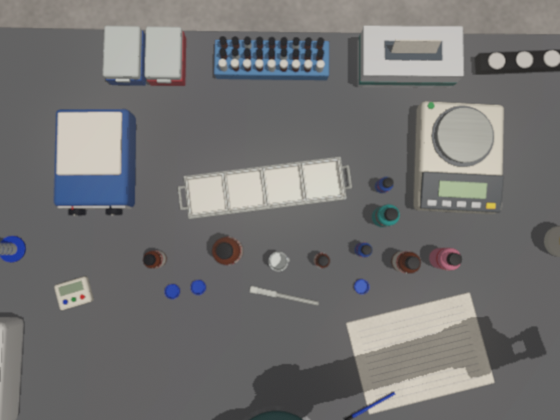

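View pics/scene0.png

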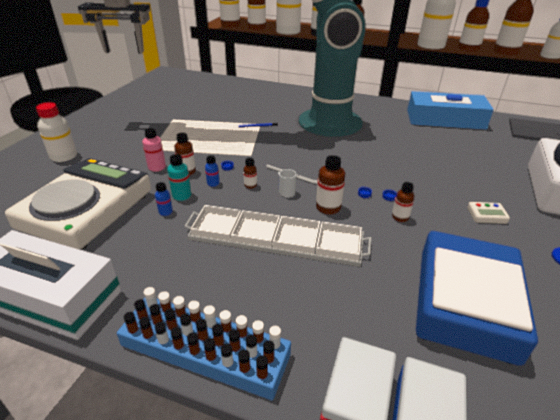

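The top view shows the bins in a row from (206,195) to (321,180), with the balance on the right at (460,155), which is the y<0 side. So bin_4 takes the smallest bottle. There are four amber bottles in the top view: (153,259), (227,250), (322,260) and (408,262). The look-alikes are pink (448,259), turquoise (388,215) and blue (385,184) and (363,250). The beaker is at (278,261). I'll confirm in an enlarged crop and measure.

Run:
```python
from h import *
t=cv2.imread('pics/top0.png');s=cv2.imread('pics/scene0.png')
a=cv2.resize(t[150:285,135:475],(800,318),interpolation=cv2.INTER_CUBIC);b=cv2.resize(s[120:260,130:430],(600,280),interpolation=cv2.INTER_CUBIC)
c=np.zeros((600,800,3),np.uint8);c[:318]=a;c[320:600,:600]=b;cv2.imwrite('pics/crop0.png',c)
for n,im,box in(('top0',t,(235,280,140,430)),('scene0',s,(120,225,150,420))):
    d=load(n);hsv=cv2.cvtColor(im,cv2.COLOR_BGR2HSV);f=im.astype(int)
    m=((f[...,2]>f[...,1]+18)&(f[...,2]>f[...,0]+18)&(f[...,2]<170)).astype(np.uint8)
    k=np.zeros_like(m);k[box[0]:box[1],box[2]:box[3]]=1;m*=k
    nn,l,st,ce=cv2.connectedComponentsWithStats(m)
    for i in range(1,nn):
        if st[i,4]>15: print(n,st[i].tolist(),ce[i].round(1))
# bins: white
d=load('top0');f=t.astype(int);m=(f.min(2)>170).astype(np.uint8);k=np.zeros_like(m);k[155:220,180:350]=1;m*=k
m=cv2.erode(m,np.ones((3,3)));nn,l,st,ce=cv2.connectedComponentsWithStats(m)
for i in range(1,nn):
    if st[i,4]>200:
        r=cv2.minAreaRect(np.argwhere(l==i)[:,::-1].astype(np.float32));print('bin',st[i].tolist(),ce[i],r,onplane(d,*r[0],9).round(1))
```

```text
top0 [212, 237, 30, 28, 418] [228.2 250.8]
top0 [146, 251, 17, 17, 159] [155.9 259. ]
top0 [396, 252, 24, 21, 242] [405.  261.9]
top0 [316, 262, 10, 6, 19] [319.7 265.1]
scene0 [150, 136, 16, 36, 446] [156.5 155.4]
scene0 [174, 141, 20, 18, 264] [183.8 149.5]
scene0 [243, 165, 14, 14, 149] [249.5 171.4]
scene0 [317, 166, 28, 26, 573] [330.7 179.1]
scene0 [168, 169, 27, 13, 88] [182.4 176.9]
scene0 [205, 171, 14, 4, 25] [211.5 173. ]
scene0 [245, 185, 12, 4, 29] [250.3 186.4]
scene0 [395, 190, 19, 18, 264] [404.3 199.1]
scene0 [156, 199, 15, 5, 29] [162.8 201.8]
scene0 [316, 203, 25, 12, 134] [327.6 209.4]
scene0 [393, 215, 16, 7, 53] [399.8 218.8]
bin [304, 163, 35, 36, 1015] [320.6137931  180.26305419] ((320.8231201171875, 180.58460998535156), (33.117271423339844, 31.752887725830078), 82.87498474121094) [637.6 -98.9   9. ]
bin [265, 168, 35, 36, 1031] [282.5014549  184.97963143] ((282.4505310058594, 185.329345703125), (33.12449264526367, 32.36502456665039), 83.2901611328125) [625.4  -8.3   9. ]
bin [227, 172, 35, 36, 1034] [244.27079304 189.81431335] ((243.9615478515625, 190.19232177734375), (33.117271423339844, 33.11727523803711), 82.87498474121094) [612.8  82.4   9. ]
bin [190, 177, 35, 37, 1015] [206.41576355 194.60197044] ((206.8308563232422, 194.86990356445312), (33.067718505859375, 32.464134216308594), 82.56858825683594) [600.8 169.6   9. ]
```

View pics/crop0.png

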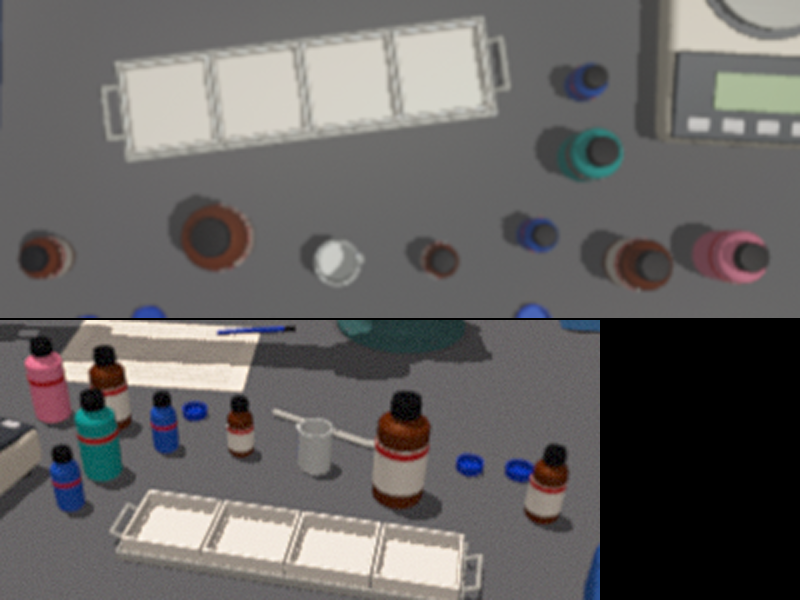

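Crop: the four amber bottles are distinct from the turquoise, pink and blue ones, and their sizes are clear. Caps in top pixels are 60 ml ≈(150,260), 250 ml ≈(224,251), 30 ml ≈(323,260) and 125 ml ≈(413,263).

```bash
cat > loc.py <<'E'
from h import *
H={'30':(79,11),'60':(94,12),'125':(112,14),'250':(136,17)}
def caps(f,seeds,off=14):
    d=load(f);g=d['frame'].astype(int);out={}
    for n,(u,v) in seeds.items():
        m=((g.max(2)<70)&(g.max(2)-g.min(2)<16)&(np.hypot(*np.meshgrid(np.arange(560)-u,np.arange(420)-v))<11)).astype(np.uint8)
        m=cv2.morphologyEx(m,cv2.MORPH_OPEN,np.ones((3,3)))
        nn,l,st,ce=cv2.connectedComponentsWithStats(m); 
        if nn<2: print(n,'none');continue
        i=1+np.argmax(st[1:,4]);c=ce[i];p=onplane(d,*c,H[n][0]);out[n]=p
        print(n,st[i].tolist(),c.round(1),p.round(1),'body red',[g[int(v)+1,int(u)].tolist()])
    return out
E
python3 - <<'E'
from loc import *
o=caps('top0',{'60':(150,259.6),'250':(224.2,250.7),'30':(322.8,260.5),'125':(413.4,262.6)})
s=load('scene0')
for n,p in o.items(): print(n,'scene cap',proj(s,p).round(1),'foot',proj(s,[p[0],p[1],0]).round(1))
c=np.array([[637.6,-98.9],[625.4,-8.3],[612.8,82.4],[600.8,169.6]]);m=c.mean(0);d=c[3]-c[0];d/=np.linalg.norm(d);print(d)
for k in(-1.5,-.5,.5,1.5):
    q=m+d*91*k;print(4-int(k+1.5),q.round(1),proj(s,[*q,9]).round(1))
E
```

```text
60 [143, 254, 12, 11, 110] [148.5 259.3] [450.9 279.6  94. ] body red [[43, 42, 43]]
250 [216, 243, 17, 16, 211] [224.  250.3] [471.9 112.8 136. ] body red [[53, 53, 53]]
30 [318, 256, 10, 10, 84] [322.6 260.3] [451.8 -97.7  79. ] body red [[62, 61, 61]]
125 [405, 257, 14, 10, 90] [410.8 260.6] [ 453.9 -282.2  112. ] body red [[70, 68, 67]]
60 scene cap [407.1 184.4] foot [398.9 217.8]
250 scene cap [332.7 158.7] foot [327.4 207.6]
30 scene cap [249.8 159.5] foot [250.6 186. ]
125 scene cap [182.4 135.4] foot [187.7 172.8]
[-0.13578828  0.99073788]
4 [637.7 -99. ] [217.7 225.6]
3 [625.3  -8.9] [256.9 231.5]
2 [613.   81.3] [297.5 237.6]
1 [600.6 171.4] [339.5 243.9]
```

Both views agree: projecting the top-view fixes into the scene view lands on the caps. Next I'll move above bottle_30 while turning so the fingers close along x, and refine bottle_125, whose cap mask was partial.

Request:
drive_tool(
  moves=[
    {"dp": [0.04, -0.041, 0], "twist": -0.16, "grip": 0},
    {"dp": [0.08, -0.083, 0], "twist": -0.32, "grip": 0},
    {"dp": [0.12, -0.124, 0], "twist": -0.48, "grip": 0},
    {"dp": [0.16, -0.165, 0], "twist": -0.64, "grip": 0},
    {"dp": [0.2, -0.207, 0], "twist": -0.8, "grip": 0},
    {"dp": [0.24, -0.248, 0], "twist": -0.96, "grip": 0},
    {"dp": [0.28, -0.289, 0], "twist": -1.12, "grip": 0},
    {"dp": [0.32, -0.33, 0], "twist": -1.248, "grip": 0},
    {"dp": [0.36, -0.372, 0], "twist": -1.248, "grip": 0},
    {"dp": [0.397, -0.413, 0], "twist": -1.248, "grip": 0},
    {"dp": [0.397, -0.413, 0], "twist": -1.248, "grip": 0},
    {"dp": [0.397, -0.413, 0], "twist": -1.248, "grip": 0},
  ],
)

```text
time: 1.6
tool_pos: [451.5, -98.8, 404.3]
ee_rot: [-0.0, 0.707, 0.707, -0.0]
contact_force: [-0.4, -0.8, -0.1]
grip_width: 1.003
finger_force: 0.0
```

```bash
cat > st.py <<'E'
from rig import manip
import numpy as np
from scipy.spatial.transform import Rotation as R
o=manip.get_obs();q=o['ee_rot'];r=R.from_quat([q[1],q[2],q[3],q[0]]).as_matrix()
print(round(o['time'],2),o['tool_pos'].round(1),'F',o['contact_force'].round(1),'w',round(o['grip_width']*92,1),'f',round(o['finger_force'],1));print('x',r[:,0].round(3),'y',r[:,1].round(3),'q7',o['joint_pos'][6].round(2))
def to(*p): print('dp to',p,(r.T@(np.array(p)-o['tool_pos'])).round(1))
E
python3 - <<'E'
from st import *
to(452,-98,404)
from h import *
d=load('top0');g=d['frame'].astype(int);print(g[254:272,400:424].max(2))
E
```

```text
1.6 [451.5 -98.8 404.3] F [-0.4 -0.8 -0.1] w 92.3 f 0.0
x [-0.001  1.    -0.   ] y [ 1.     0.001 -0.001] q7 0.02
dp to (452, -98, 404) [0.8 0.5 0.3]
[[ 86  71  65  66  68  74  76  78  80  82  82  83  84  84  84  84  88  95
   99  93  71  65  66  66]
 [ 71  60  60  64  68  70  72  74  74  74  74  75  77  81  83  82  84  90
   94  90  72  67  65  66]
 [ 62  60  61  62  62  63  63  61  58  55  54  57  61  69  71  73  79  83
   87  86  73  66  65  66]
 [ 59  63  64  62  60  61  58  51  45  43  46  52  56  59  60  63  69  74
   81  84  79  69  66  65]
 [ 61  65  65  62  61  58  51  40  39  45  55  62  62  62  62  62  63  65
   74  84  83  72  66  66]
 [ 64  66  63  61  61  55  41  38  44  58  62  65  65  65  65  65  64  62
   68  79  80  71  67  66]
 [ 67  69  63  61  58  48  40  41  53  64  67  67  66  66  66  66  65  65
   66  74  80  79  71  67]
 [ 70  70  65  62  57  48  41  46  60  68  68  68  67  67  68  67  67  66
   67  72  81  88  82  72]
 [ 71  71  64  62  57  46  45  50  64  68  68  69  69  69  69  69  68  67
   68  70  80  92  94  87]
 [ 71  72  65  62  57  47  44  51  66  69
[... 168 characters left out ...]
76  76  71  62  52  43  44  56  70  72  72  72  72  70  71  71  69
   68  73  87 100 103 102]
 [ 66  75  79  78  71  62  51  44  50  63  71  73  73  71  71  72  71  69
   70  77  91 101 102 103]
 [ 66  71  79  81  80  75  66  53  48  55  65  70  72  71  71  71  71  71
   75  85  96 102 103 102]
 [ 77  70  74  81  84  84  81  73  65  58  60  66  68  67  69  70  74  77
   84  93 101 103 103 103]
 [ 98  80  71  77  82  86  87  86  83  77  74  73  72  74  75  77  81  87
   91  97 102 103 103 103]
 [111 101  82  76  78  82  85  87  89  88  87  88  87  86  88  88  89  92
   96 101 103 102 103 103]
 [113 114 104  92  81  82  86  85  87  87  88  89  89  89  90  92  94  96
  101 103 103 103 103 103]]
```

Request:
drive_tool(
  moves=[
    {"dp": [0.001, 0.001, 0.06], "twist": 0, "grip": 0.2},
    {"dp": [0.001, 0.001, 0.12], "twist": 0, "grip": 0.3},
    {"dp": [0.001, 0.001, 0.165], "twist": 0, "grip": 0.4},
    {"dp": [0.001, 0.001, 0.188], "twist": 0, "grip": 0.4},
    {"dp": [0.001, 0.001, 0.188], "twist": 0, "grip": 0.4},
    {"dp": [0.001, 0.001, 0.188], "twist": 0, "grip": 0.7},
    {"dp": [0.001, 0.001, 0.188], "twist": 0, "grip": 0.9},
    {"dp": [0.001, 0.001, 0.188], "twist": 0, "grip": 0.9},
    {"dp": [0.001, 0.001, 0.188], "twist": 0, "grip": 0.9},
    {"dp": [0.001, 0.001, 0.188], "twist": 0, "grip": 0.9},
  ],
)

```text
time: 2.85
tool_pos: [453.0, -97.8, 217.7]
ee_rot: [0.001, 0.707, 0.707, -0.0]
contact_force: [-0.5, -1.0, 7.0]
grip_width: 0.349
finger_force: 30.0
```

Run:
```python
from st import *
to(637.7,-99,404);to(637.7,-99,229)
```

```text
2.85 [453.  -97.8 217.7] F [-0.5 -1.   7. ] w 32.1 f 30.0
x [-0.001  1.    -0.001] y [1.    0.001 0.001] q7 -0.22
dp to (637.7, -99, 404) [  -1.6  184.9 -186.1]
dp to (637.7, -99, 229) [ -1.4 184.7 -11.1]
```

Request:
drive_tool(
  moves=[
    {"dp": [0, 0, -0.025], "twist": 0, "grip": 0.9},
    {"dp": [0, 0, -0.07], "twist": 0, "grip": 0.9},
    {"dp": [-0.001, 0.04, -0.08], "twist": 0, "grip": 0.9},
    {"dp": [-0.001, 0.085, -0.08], "twist": 0, "grip": 0.9},
    {"dp": [-0.001, 0.13, -0.08], "twist": 0, "grip": 0.9},
    {"dp": [-0.001, 0.168, -0.08], "twist": 0, "grip": 0.9},
    {"dp": [-0.001, 0.185, -0.08], "twist": 0, "grip": 0.9},
    {"dp": [-0.001, 0.185, -0.06], "twist": 0, "grip": 0.9},
    {"dp": [-0.001, 0.185, -0.035], "twist": 0, "grip": 0.9},
    {"dp": [-0.001, 0.185, -0.022], "twist": 0, "grip": 0.9},
    {"dp": [-0.001, 0.185, -0.018], "twist": 0, "grip": 0.9},
    {"dp": [-0.001, 0.185, -0.018], "twist": 0, "grip": 0.9},
  ],
)

```text
time: 4.35
tool_pos: [637.7, -98.2, 234.8]
ee_rot: [0.0, 0.707, 0.707, 0.0]
contact_force: [-0.6, -0.6, -0.3]
grip_width: 0.348
finger_force: 30.0
```

Run:
```python
from st import *
to(637.7,-99,227)
from h import *
a=grab('top','top1');b=grab('scene','scene1')
t=cv2.imread('pics/top1.png');s=cv2.imread('pics/scene1.png')
c=np.zeros((600,800,3),np.uint8);c[:,:400]=cv2.resize(t[140:290,260:360],(400,600));c[:400,400:]=cv2.resize(s[110:260,160:310],(400,400));cv2.imwrite('pics/crop1.png',c)
```

```text
4.35 [637.7 -98.2 234.8] F [-0.6 -0.6 -0.3] w 32.0 f 30.0
x [-0.001  1.    -0.   ] y [1.    0.001 0.   ] q7 -0.19
dp to (637.7, -99, 227) [-0.8  0.   7.8]
```

View pics/crop1.png

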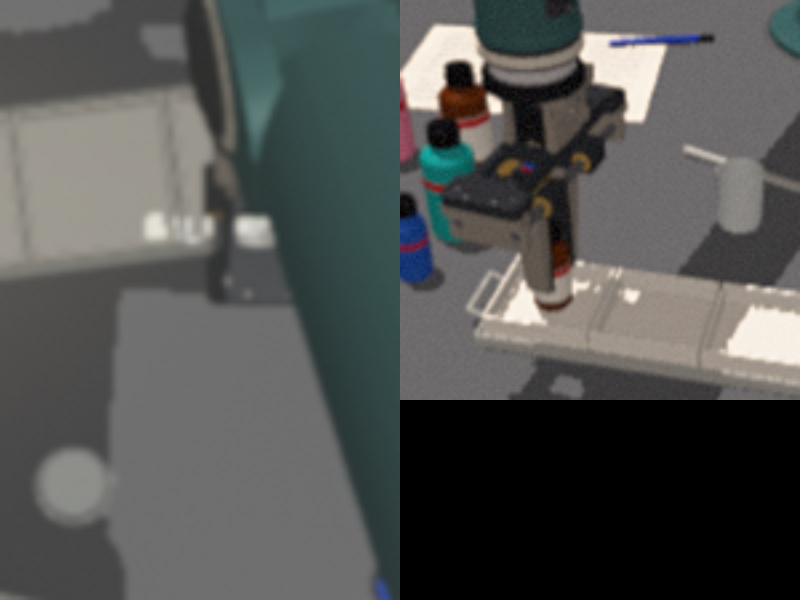

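The view shows bottle_30 upright, its foot at scene (217,224) inside the right-hand bin. I'll lower it gently.

Request:
drive_tool(
  moves=[
    {"dp": [-0.001, 0, 0.002], "twist": 0, "grip": 0.9},
    {"dp": [-0.001, 0, 0.004], "twist": 0, "grip": 0.9},
    {"dp": [-0.001, 0, 0.006], "twist": 0, "grip": 0.9},
    {"dp": [-0.001, 0, 0.007], "twist": 0, "grip": 0.9},
    {"dp": [-0.001, 0, 0.007], "twist": 0, "grip": 0.9},
    {"dp": [-0.001, 0, 0.007], "twist": 0, "grip": 0.9},
  ],
)

```text
time: 5.2
tool_pos: [637.8, -99.2, 227.7]
ee_rot: [0.0, 0.707, 0.707, -0.0]
contact_force: [1.0, 1.2, -0.8]
grip_width: 0.351
finger_force: 30.0
```

Request:
drive_tool(
  moves=[
    {"dp": [0, 0, 0.0005], "twist": 0, "grip": 0.9},
    {"dp": [0, 0, 0.001], "twist": 0, "grip": 0.9},
    {"dp": [0, 0, 0.0015], "twist": 0, "grip": 0.9},
    {"dp": [0, 0, 0.0015], "twist": 0, "grip": 0.9},
  ],
)

```text
time: 5.7
tool_pos: [637.8, -99.2, 226.8]
ee_rot: [0.0, 0.707, 0.707, -0.0]
contact_force: [-2.1, 0.1, 5.0]
grip_width: 0.353
finger_force: 30.0
```

Request:
drive_tool(
  moves=[
    {"dp": [0, 0, 0.001], "twist": 0, "grip": 0.6},
    {"dp": [0, 0, 0.001], "twist": 0, "grip": 0.5},
    {"dp": [0, 0, 0.001], "twist": 0, "grip": 0.4},
    {"dp": [0, 0, 0.001], "twist": 0, "grip": 0.4},
    {"dp": [0, 0, -0.02], "twist": 0, "grip": 0.4},
    {"dp": [0, 0, -0.06], "twist": 0, "grip": 0.3},
    {"dp": [0, 0, -0.12], "twist": 0, "grip": 0.2},
    {"dp": [0, 0, -0.16], "twist": 0, "grip": 0},
    {"dp": [0.04, -0.02, -0.16], "twist": 0, "grip": 0},
    {"dp": [0.09, -0.045, -0.16], "twist": 0, "grip": 0},
    {"dp": [0.14, -0.07, -0.16], "twist": 0, "grip": 0},
    {"dp": [0.19, -0.095, -0.16], "twist": 0, "grip": 0},
  ],
)

```text
time: 7.2
tool_pos: [541.6, 92.4, 387.9]
ee_rot: [0.001, 0.707, 0.707, 0.001]
contact_force: [0.6, 0.2, 0.3]
grip_width: 1.003
finger_force: 0.0
```

Run:
```python
from st import *
to(451,279.6,380);to(451,279.6,223)
from h import *
a=grab('top','top2');b=grab('scene','scene2')
t=cv2.imread('pics/top2.png');s=cv2.imread('pics/scene2.png')
c=np.zeros((300,800,3),np.uint8);c[:,:400]=cv2.resize(t[140:290,200:400],(400,300));c[:,400:]=cv2.resize(s[110:260,160:360],(400,300));cv2.imwrite('pics/crop2.png',c)
```

```text
7.2 [541.6  92.4 387.9] F [0.6 0.2 0.3] w 92.3 f 0.0
x [-0.001  1.    -0.   ] y [1.    0.001 0.002] q7 -0.45
dp to (451, 279.6, 380) [187.3 -90.4   7.7]
dp to (451, 279.6, 223) [187.3 -90.8 164.7]
```

View pics/crop2.png

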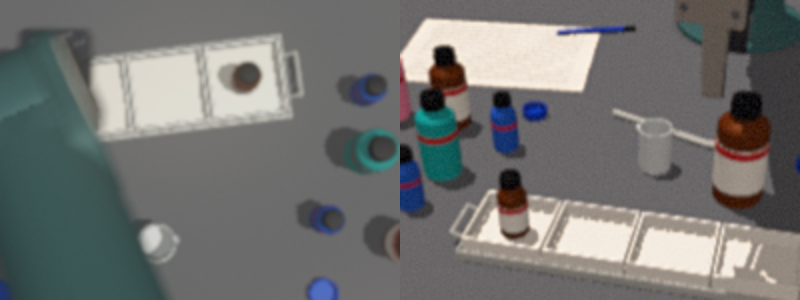

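bottle_30 stands upright in bin_4 (top crop (245,77), scene crop (513,205)). Next is bottle_60.

Request:
drive_tool(
  moves=[
    {"dp": [0.05, -0.024, 0], "twist": 0, "grip": 0},
    {"dp": [0.1, -0.048, 0], "twist": 0, "grip": 0},
    {"dp": [0.15, -0.072, 0], "twist": 0, "grip": 0},
    {"dp": [0.188, -0.092, 0], "twist": 0, "grip": 0},
    {"dp": [0.188, -0.092, 0], "twist": 0, "grip": 0},
    {"dp": [0.188, -0.092, 0], "twist": 0, "grip": 0},
  ],
)

```text
time: 8.05
tool_pos: [451.0, 277.9, 386.8]
ee_rot: [0.001, 0.707, 0.707, 0.0]
contact_force: [0.0, -0.2, 0.0]
grip_width: 1.002
finger_force: 0.0
```

Run:
```python
from st import *
to(451,279.6,223)
```

```text
8.05 [451.  277.9 386.8] F [ 0.  -0.2  0. ] w 92.2 f 0.0
x [-0.     1.    -0.001] y [1.    0.    0.001] q7 -0.85
dp to (451, 279.6, 223) [  1.8  -0.2 163.8]
```

Request:
drive_tool(
  moves=[
    {"dp": [0.002, 0, 0.055], "twist": 0, "grip": 0.1},
    {"dp": [0.002, 0, 0.11], "twist": 0, "grip": 0.25},
    {"dp": [0.002, 0, 0.15], "twist": 0, "grip": 0.35},
    {"dp": [0.002, 0, 0.164], "twist": 0, "grip": 0.35},
    {"dp": [0.002, 0, 0.164], "twist": 0, "grip": 0.35},
    {"dp": [0.002, 0, 0.164], "twist": 0, "grip": 0.6},
    {"dp": [0.002, 0, 0.164], "twist": 0, "grip": 0.8},
    {"dp": [0.002, 0, 0.164], "twist": 0, "grip": 0.8},
    {"dp": [0.002, 0, 0.164], "twist": 0, "grip": 0.8},
    {"dp": [0.002, 0, 0.164], "twist": 0, "grip": 0.8},
  ],
)

```text
time: 9.3
tool_pos: [450.8, 280.9, 223.5]
ee_rot: [0.001, 0.707, 0.707, 0.001]
contact_force: [-1.4, -0.3, 6.6]
grip_width: 0.417
finger_force: 30.0
```

Run:
```python
from st import *
to(625.3,-8.9,232)
```

```text
9.3 [450.8 280.9 223.5] F [-1.4 -0.3  6.6] w 38.3 f 30.0
x [-0.001  1.     0.   ] y [1.    0.001 0.002] q7 -1.03
dp to (625.3, -8.9, 232) [-290.   174.3   -8.3]
```

Request:
drive_tool(
  moves=[
    {"dp": [0, 0, -0.03], "twist": 0, "grip": 0.8},
    {"dp": [0, 0, -0.085], "twist": 0, "grip": 0.8},
    {"dp": [0, 0, -0.14], "twist": 0, "grip": 0.8},
    {"dp": [-0.03, 0.018, -0.15], "twist": 0, "grip": 0.8},
    {"dp": [-0.075, 0.045, -0.15], "twist": 0, "grip": 0.8},
    {"dp": [-0.12, 0.072, -0.15], "twist": 0, "grip": 0.8},
    {"dp": [-0.165, 0.099, -0.15], "twist": 0, "grip": 0.8},
    {"dp": [-0.21, 0.126, -0.15], "twist": 0, "grip": 0.8},
    {"dp": [-0.25, 0.15, -0.15], "twist": 0, "grip": 0.8},
    {"dp": [-0.28, 0.168, -0.15], "twist": 0, "grip": 0.8},
    {"dp": [-0.29, 0.174, -0.15], "twist": 0, "grip": 0.8},
    {"dp": [-0.29, 0.174, -0.15], "twist": 0, "grip": 0.8},
  ],
)

```text
time: 10.8
tool_pos: [624.4, -9.0, 372.0]
ee_rot: [-0.0, 0.707, 0.707, -0.0]
contact_force: [-1.3, 0.3, 0.0]
grip_width: 0.42
finger_force: 30.0
```

Run:
```python
from st import *
to(625.3,-8.9,232.5)
```

```text
10.8 [624.4  -9.  372. ] F [-1.3  0.3  0. ] w 38.7 f 30.0
x [-0.001  1.     0.   ] y [ 1.     0.001 -0.001] q7 -0.28
dp to (625.3, -8.9, 232.5) [  0.    0.9 139.5]
```

Request:
drive_tool(
  moves=[
    {"dp": [0, 0.001, 0.045], "twist": 0, "grip": 0.8},
    {"dp": [0, 0.001, 0.09], "twist": 0, "grip": 0.8},
    {"dp": [0, 0.001, 0.12], "twist": 0, "grip": 0.8},
    {"dp": [0, 0.001, 0.131], "twist": 0, "grip": 0.8},
    {"dp": [0, 0.001, 0.134], "twist": 0, "grip": 0.8},
    {"dp": [0, 0.001, 0.136], "twist": 0, "grip": 0.8},
    {"dp": [0, 0.001, 0.137], "twist": 0, "grip": 0.8},
    {"dp": [0, 0.001, 0.138], "twist": 0, "grip": 0.8},
    {"dp": [0, 0.001, 0.139], "twist": 0, "grip": 0.8},
    {"dp": [0, 0.001, 0.139], "twist": 0, "grip": 0.8},
  ],
)

```text
time: 12.05
tool_pos: [625.7, -9.3, 233.1]
ee_rot: [-0.0, 0.707, 0.707, -0.0]
contact_force: [1.2, 1.4, -0.5]
grip_width: 0.423
finger_force: 30.0
```

Request:
drive_tool(
  moves=[
    {"dp": [0, 0, 0.0005], "twist": 0, "grip": 0.8},
    {"dp": [0, 0, 0.001], "twist": 0, "grip": 0.8},
    {"dp": [0, 0, 0.0015], "twist": 0, "grip": 0.8},
    {"dp": [0, 0, 0.0015], "twist": 0, "grip": 0.8},
  ],
)

```text
time: 12.55
tool_pos: [625.7, -9.2, 232.5]
ee_rot: [0.0, 0.707, 0.707, -0.0]
contact_force: [-2.8, -0.5, 6.0]
grip_width: 0.417
finger_force: 30.0
```

Request:
drive_tool(
  moves=[
    {"dp": [0, 0, 0], "twist": 0, "grip": 0.52},
    {"dp": [0, 0, 0], "twist": 0, "grip": 0.42},
    {"dp": [0, 0, 0], "twist": 0, "grip": 0.35},
    {"dp": [0, 0, 0], "twist": 0, "grip": 0.35},
    {"dp": [0, 0, -0.02], "twist": 0, "grip": 0.3},
    {"dp": [0, 0, -0.06], "twist": 0, "grip": 0.2},
    {"dp": [0, 0, -0.12], "twist": 0, "grip": 0.1},
    {"dp": [0, 0, -0.15], "twist": 0, "grip": 0},
    {"dp": [-0.05, -0.031, -0.15], "twist": 0, "grip": 0},
    {"dp": [-0.1, -0.062, -0.15], "twist": 0, "grip": 0},
    {"dp": [-0.15, -0.094, -0.15], "twist": 0, "grip": 0},
    {"dp": [-0.2, -0.126, -0.15], "twist": 0, "grip": 0},
  ],
)

```text
time: 14.05
tool_pos: [498.8, -210.6, 383.3]
ee_rot: [0.001, 0.707, 0.708, 0.0]
contact_force: [0.7, -0.8, 0.5]
grip_width: 1.001
finger_force: 0.0
```

Request:
drive_tool(
  moves=[
    {"dp": [-0.05, -0.032, 0], "twist": 0, "grip": 0},
    {"dp": [-0.079, -0.05, 0], "twist": 0, "grip": 0},
    {"dp": [-0.079, -0.05, 0], "twist": 0, "grip": 0},
    {"dp": [-0.079, -0.05, 0], "twist": 0, "grip": 0},
    {"dp": [-0.079, -0.05, 0], "twist": 0, "grip": 0},
  ],
)

```text
time: 14.68
tool_pos: [450.9, -286.9, 382.2]
ee_rot: [0.0, 0.706, 0.708, 0.0]
contact_force: [-0.2, 0.2, -0.4]
grip_width: 1.001
finger_force: 0.0
```

Run:
```python
from st import *
from h import *
d=load('top0');s=load('scene0')
p=onplane(d,413.5,262.7,112);print(p,proj(s,p),proj(s,[p[0],p[1],0]))
to(p[0],p[1],233)
b=grab('scene','scene3');cv2.imwrite('pics/crop3.png',cv2.resize(cv2.imread('pics/scene3.png')[110:260,130:330],(800,600),interpolation=cv2.INTER_CUBIC))
```

```text
14.68 [ 450.9 -286.9  382.2] F [-0.2  0.2 -0.4] w 92.1 f 0.0
x [-0.004  1.     0.   ] y [1.    0.004 0.001] q7 0.33
[ 449.55775641 -287.98458021  112.        ] [181.26729653 134.29543705] [186.63224852 171.59910355]
dp to (np.float64(449.55775640953124), np.float64(-287.9845802054432), 233) [ -1.1  -1.4 149.2]
```

View pics/crop3.png

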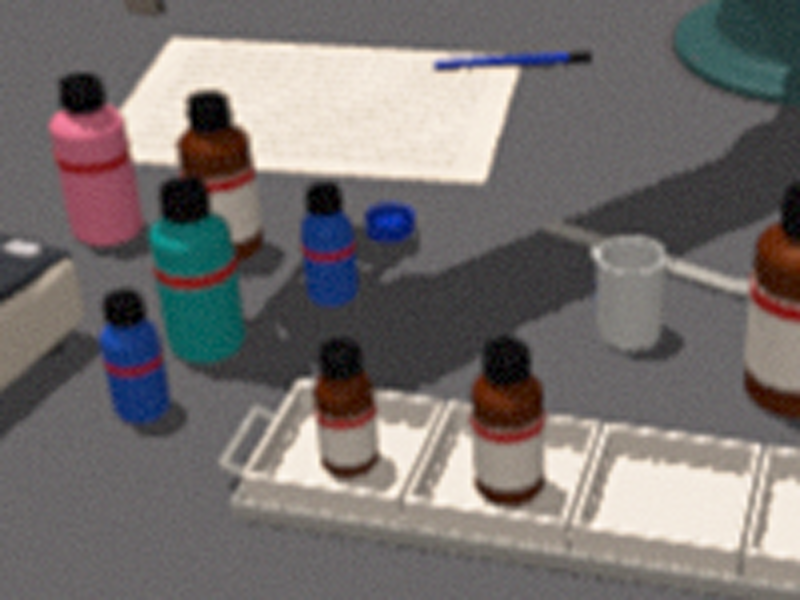

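bottle_30 and bottle_60 stand upright in bins 4 and 3 (crop (347,410) and (508,425)). bottle_125's cap at scene (182,134) matches the prediction, so I'll grasp it.

Request:
drive_tool(
  moves=[
    {"dp": [-0.001, -0.001, 0.055], "twist": 0, "grip": 0},
    {"dp": [-0.001, -0.001, 0.11], "twist": 0, "grip": 0.1},
    {"dp": [-0.001, -0.001, 0.137], "twist": 0, "grip": 0.25},
    {"dp": [-0.001, -0.001, 0.149], "twist": 0, "grip": 0.25},
    {"dp": [-0.001, -0.001, 0.149], "twist": 0, "grip": 0.25},
    {"dp": [-0.001, -0.001, 0.149], "twist": 0, "grip": 0.5},
    {"dp": [-0.001, -0.001, 0.149], "twist": 0, "grip": 0.75},
    {"dp": [-0.001, -0.001, 0.149], "twist": 0, "grip": 0.75},
    {"dp": [-0.001, -0.001, 0.149], "twist": 0, "grip": 0.75},
    {"dp": [-0.001, -0.001, 0.149], "twist": 0, "grip": 0.75},
  ],
)

```text
time: 15.98
tool_pos: [449.2, -289.7, 233.7]
ee_rot: [0.001, 0.707, 0.707, -0.0]
contact_force: [-1.5, 0.7, 6.5]
grip_width: 0.519
finger_force: 30.0
```

Run:
```python
from st import *
to(613,81.3,242)
```

```text
15.97 [ 449.2 -289.7  233.7] F [-1.5  0.7  6.5] w 47.8 f 30.0
x [-0.001  1.    -0.001] y [1.    0.001 0.001] q7 0.2
dp to (613, 81.3, 242) [370.9 164.   -8.6]
```

Request:
drive_tool(
  moves=[
    {"dp": [0, 0, -0.03], "twist": 0, "grip": 0.75},
    {"dp": [0, 0, -0.085], "twist": 0, "grip": 0.75},
    {"dp": [0, 0, -0.14], "twist": 0, "grip": 0.75},
    {"dp": [0.02, 0.009, -0.155], "twist": 0, "grip": 0.75},
    {"dp": [0.06, 0.027, -0.155], "twist": 0, "grip": 0.75},
    {"dp": [0.105, 0.046, -0.155], "twist": 0, "grip": 0.75},
    {"dp": [0.15, 0.066, -0.155], "twist": 0, "grip": 0.75},
    {"dp": [0.195, 0.086, -0.155], "twist": 0, "grip": 0.75},
    {"dp": [0.24, 0.106, -0.155], "twist": 0, "grip": 0.75},
    {"dp": [0.285, 0.126, -0.155], "twist": 0, "grip": 0.75},
    {"dp": [0.33, 0.146, -0.155], "twist": 0, "grip": 0.75},
    {"dp": [0.36, 0.159, -0.155], "twist": 0, "grip": 0.75},
  ],
)

```text
time: 17.48
tool_pos: [607.2, 74.5, 385.9]
ee_rot: [-0.001, 0.706, 0.709, -0.001]
contact_force: [-0.4, 0.1, -2.5]
grip_width: 0.518
finger_force: 30.0
```

Request:
drive_tool(
  moves=[
    {"dp": [0.011, 0.005, 0], "twist": 0, "grip": 0.75},
    {"dp": [0.011, 0.005, 0], "twist": 0, "grip": 0.75},
    {"dp": [0.011, 0.005, 0], "twist": 0, "grip": 0.75},
  ],
)

```text
time: 17.85
tool_pos: [612.3, 80.0, 387.1]
ee_rot: [0.0, 0.707, 0.707, -0.001]
contact_force: [0.4, -0.5, -2.1]
grip_width: 0.518
finger_force: 30.0
```

Run:
```python
from st import *
to(613,81.3,242.7)
```

```text
17.85 [612.3  80.  387.1] F [ 0.4 -0.5 -2.1] w 47.6 f 30.0
x [ 0.001  1.    -0.001] y [ 1.    -0.001 -0.001] q7 -0.44
dp to (613, 81.3, 242.7) [  1.5   0.9 144.4]
```

Request:
drive_tool(
  moves=[
    {"dp": [0.001, 0.001, 0.045], "twist": 0, "grip": 0.75},
    {"dp": [0.001, 0.001, 0.09], "twist": 0, "grip": 0.75},
    {"dp": [0.001, 0.001, 0.122], "twist": 0, "grip": 0.75},
    {"dp": [0.001, 0.001, 0.135], "twist": 0, "grip": 0.75},
    {"dp": [0.001, 0.001, 0.138], "twist": 0, "grip": 0.75},
    {"dp": [0.001, 0.001, 0.14], "twist": 0, "grip": 0.75},
    {"dp": [0.001, 0.001, 0.142], "twist": 0, "grip": 0.75},
    {"dp": [0.001, 0.001, 0.143], "twist": 0, "grip": 0.75},
    {"dp": [0.001, 0.001, 0.1435], "twist": 0, "grip": 0.75},
    {"dp": [0.001, 0.001, 0.1435], "twist": 0, "grip": 0.75},
  ],
)

```text
time: 19.1
tool_pos: [613.6, 82.8, 244.2]
ee_rot: [0.0, 0.707, 0.707, 0.0]
contact_force: [-0.6, 0.3, -2.2]
grip_width: 0.518
finger_force: 30.0
```

Request:
drive_tool(
  moves=[
    {"dp": [0, 0, 0.0005], "twist": 0, "grip": 0.75},
    {"dp": [0, 0, 0.001], "twist": 0, "grip": 0.75},
    {"dp": [0, 0, 0.0015], "twist": 0, "grip": 0.75},
    {"dp": [0, 0, 0.002], "twist": 0, "grip": 0.75},
    {"dp": [0, 0, 0.002], "twist": 0, "grip": 0.75},
  ],
)

```text
time: 19.73
tool_pos: [613.6, 82.9, 242.8]
ee_rot: [0.0, 0.707, 0.707, -0.0]
contact_force: [-2.7, -1.6, 5.3]
grip_width: 0.519
finger_force: 30.0
```

Request:
drive_tool(
  moves=[
    {"dp": [0, 0, 0], "twist": 0, "grip": 0.4},
    {"dp": [0, 0, 0], "twist": 0, "grip": 0.3},
    {"dp": [0, 0, 0], "twist": 0, "grip": 0.25},
    {"dp": [0, 0, 0], "twist": 0, "grip": 0.25},
    {"dp": [0, 0, -0.02], "twist": 0, "grip": 0.2},
    {"dp": [0, 0, -0.06], "twist": 0, "grip": 0.1},
    {"dp": [0, 0, -0.12], "twist": 0, "grip": 0},
    {"dp": [0, 0, -0.14], "twist": 0, "grip": 0},
    {"dp": [0.01, -0.05, -0.14], "twist": 0, "grip": 0},
    {"dp": [0.02, -0.1, -0.14], "twist": 0, "grip": 0},
    {"dp": [0.03, -0.142, -0.14], "twist": 0, "grip": 0},
    {"dp": [0.03, -0.142, -0.14], "twist": 0, "grip": 0},
  ],
)

```text
time: 21.22
tool_pos: [468.9, 113.5, 382.6]
ee_rot: [0.001, 0.706, 0.709, -0.001]
contact_force: [1.3, 0.6, -0.2]
grip_width: 1.002
finger_force: 0.0
```

Request:
drive_tool(
  moves=[
    {"dp": [0, 0, 0], "twist": 0, "grip": 0},
    {"dp": [0, 0, 0], "twist": 0, "grip": 0},
  ],
)

```text
time: 21.48
tool_pos: [472.6, 112.2, 382.2]
ee_rot: [-0.0, 0.707, 0.707, 0.0]
contact_force: [0.2, -0.5, -0.2]
grip_width: 0.999
finger_force: 0.0
```

Run:
```python
from st import *
to(472,112.8,246)
from h import *
b=grab('scene','scene4');cv2.imwrite('pics/crop4.png',cv2.resize(cv2.imread('pics/scene4.png')[110:260,180:380],(800,600),interpolation=cv2.INTER_CUBIC))
```

```text
21.48 [472.6 112.2 382.2] F [ 0.2 -0.5 -0.2] w 91.9 f 0.0
x [0. 1. 0.] y [ 1. -0.  0.] q7 -0.51
dp to (472, 112.8, 246) [  0.5  -0.7 136.2]
```

View pics/crop4.png

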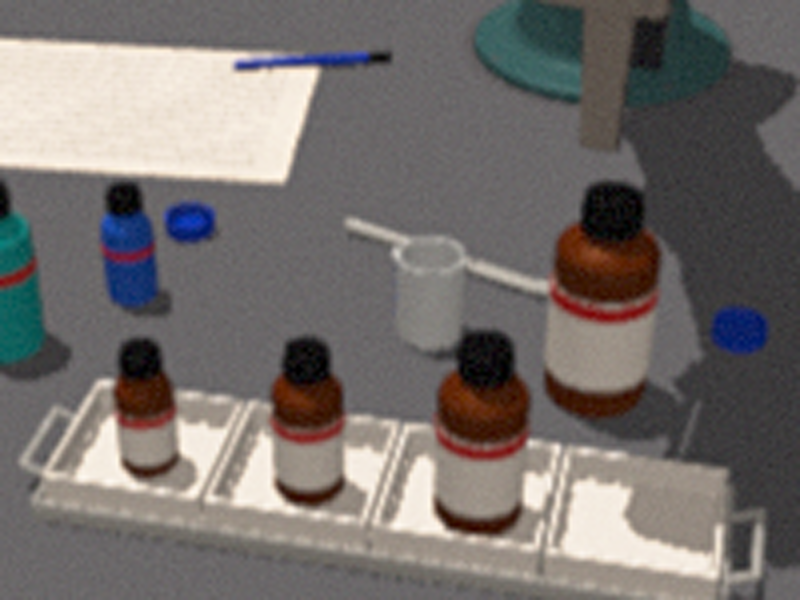

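Three bottles stand upright in bins 4, 3 and 2. The 250 ml cap at crop (613,190) matches its fix, so I'll grasp it.

Request:
drive_tool(
  moves=[
    {"dp": [0, -0.001, 0.03], "twist": 0, "grip": 0},
    {"dp": [0, -0.001, 0.06], "twist": 0, "grip": 0},
    {"dp": [0, -0.001, 0.09], "twist": 0, "grip": 0},
    {"dp": [0, -0.001, 0.12], "twist": 0, "grip": 0},
    {"dp": [0, -0.001, 0.136], "twist": 0, "grip": 0},
    {"dp": [0, -0.001, 0.136], "twist": 0, "grip": 0.1},
    {"dp": [0, -0.001, 0.136], "twist": 0, "grip": 0.3},
    {"dp": [0, -0.001, 0.136], "twist": 0, "grip": 0.6},
    {"dp": [0, -0.001, 0.136], "twist": 0, "grip": 0.6},
    {"dp": [0, -0.001, 0.136], "twist": 0, "grip": 0.6},
    {"dp": [0, -0.001, 0.136], "twist": 0, "grip": 0.6},
  ],
)

```text
time: 22.9
tool_pos: [470.7, 112.7, 247.0]
ee_rot: [0.001, 0.707, 0.707, 0.0]
contact_force: [-2.1, -0.4, 7.3]
grip_width: 0.658
finger_force: 30.0
```

Run:
```python
from st import *
to(600.6,171.4,255)
```

```text
22.9 [470.7 112.7 247. ] F [-2.1 -0.4  7.3] w 60.5 f 30.0
x [-0.001  1.    -0.   ] y [1.    0.001 0.001] q7 -0.69
dp to (600.6, 171.4, 255) [ 58.5 129.9  -7.9]
```

Request:
drive_tool(
  moves=[
    {"dp": [0, 0, -0.01], "twist": 0, "grip": 0.6},
    {"dp": [0, 0, -0.03], "twist": 0, "grip": 0.6},
    {"dp": [0, 0, -0.055], "twist": 0, "grip": 0.6},
    {"dp": [0.015, 0.01, -0.07], "twist": 0, "grip": 0.6},
    {"dp": [0.035, 0.025, -0.07], "twist": 0, "grip": 0.6},
    {"dp": [0.052, 0.045, -0.07], "twist": 0, "grip": 0.6},
    {"dp": [0.0585, 0.07, -0.07], "twist": 0, "grip": 0.6},
    {"dp": [0.0585, 0.095, -0.07], "twist": 0, "grip": 0.6},
    {"dp": [0.0585, 0.117, -0.07], "twist": 0, "grip": 0.6},
    {"dp": [0.0585, 0.129, -0.07], "twist": 0, "grip": 0.6},
    {"dp": [0.0585, 0.129, -0.07], "twist": 0, "grip": 0.6},
    {"dp": [0.0585, 0.129, -0.07], "twist": 0, "grip": 0.6},
  ],
)

```text
time: 24.4
tool_pos: [598.6, 171.4, 316.0]
ee_rot: [-0.0, 0.707, 0.708, -0.001]
contact_force: [-0.3, 0.4, -2.5]
grip_width: 0.655
finger_force: 30.0
```

Run:
```python
from st import *
to(600.6,171.4,256)
from h import *
b=grab('scene','scene5');cv2.imwrite('pics/crop5.png',cv2.resize(cv2.imread('pics/scene5.png')[110:260,230:430],(800,600),interpolation=cv2.INTER_CUBIC))
```

```text
24.4 [598.6 171.4 316. ] F [-0.3  0.4 -2.5] w 60.3 f 30.0
x [-0.002  1.    -0.   ] y [ 1.     0.002 -0.001] q7 -0.64
dp to (600.6, 171.4, 256) [ 0.   2.1 60. ]
```

View pics/crop5.png

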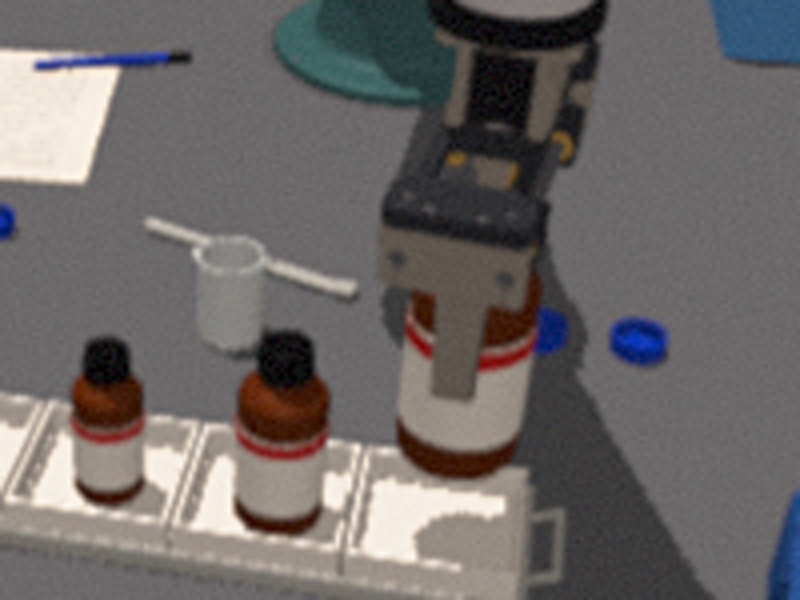

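bottle_250 hangs upright over bin_1 (crop (460,400)), so I'll lower it.

Request:
drive_tool(
  moves=[
    {"dp": [0, 0.001, 0.02], "twist": 0, "grip": 0.6},
    {"dp": [0, 0.001, 0.04], "twist": 0, "grip": 0.6},
    {"dp": [0, 0.001, 0.05], "twist": 0, "grip": 0.6},
    {"dp": [0, 0.001, 0.054], "twist": 0, "grip": 0.6},
    {"dp": [0, 0.001, 0.056], "twist": 0, "grip": 0.6},
    {"dp": [0, 0.001, 0.0575], "twist": 0, "grip": 0.6},
    {"dp": [0, 0.001, 0.0585], "twist": 0, "grip": 0.6},
    {"dp": [0, 0.001, 0.059], "twist": 0, "grip": 0.6},
    {"dp": [0, 0.001, 0.059], "twist": 0, "grip": 0.6},
  ],
)

```text
time: 25.58
tool_pos: [600.6, 171.2, 257.3]
ee_rot: [0.0, 0.707, 0.707, 0.0]
contact_force: [0.4, 0.2, -4.9]
grip_width: 0.662
finger_force: 30.0
```

Request:
drive_tool(
  moves=[
    {"dp": [0, 0, 0.0005], "twist": 0, "grip": 0.6},
    {"dp": [0, 0, 0.001], "twist": 0, "grip": 0.6},
    {"dp": [0, 0, 0.0015], "twist": 0, "grip": 0.6},
    {"dp": [0, 0, 0.002], "twist": 0, "grip": 0.6},
    {"dp": [0, 0, 0.002], "twist": 0, "grip": 0.6},
  ],
)

```text
time: 26.2
tool_pos: [600.5, 171.4, 256.1]
ee_rot: [0.0, 0.707, 0.707, -0.0]
contact_force: [-2.5, -1.5, 5.7]
grip_width: 0.659
finger_force: 30.0
```

Request:
drive_tool(
  moves=[
    {"dp": [0, 0, 0], "twist": 0, "grip": 0.25},
    {"dp": [0, 0, 0], "twist": 0, "grip": 0.15},
    {"dp": [0, 0, 0], "twist": 0, "grip": 0.05},
    {"dp": [0, 0, 0], "twist": 0, "grip": 0},
    {"dp": [0, 0, 0], "twist": 0, "grip": 0},
    {"dp": [0, 0, -0.02], "twist": 0, "grip": 0},
    {"dp": [0, 0, -0.06], "twist": 0, "grip": 0},
    {"dp": [0, 0, -0.1], "twist": 0, "grip": 0},
    {"dp": [0, 0, -0.14], "twist": 0, "grip": 0},
    {"dp": [0.05, -0.03, -0.14], "twist": 0, "grip": 0},
    {"dp": [0.1, -0.06, -0.14], "twist": 0, "grip": 0},
    {"dp": [0.15, -0.1, -0.14], "twist": 0, "grip": 0},
  ],
)

```text
time: 27.7
tool_pos: [500.5, 321.3, 397.0]
ee_rot: [0.0, 0.707, 0.707, 0.001]
contact_force: [0.3, 0.5, -0.7]
grip_width: 0.996
finger_force: 0.0
```

Request:
drive_tool(
  moves=[
    {"dp": [0.03, -0.03, 0], "twist": 0, "grip": 0},
    {"dp": [0.03, -0.03, 0], "twist": 0, "grip": 0},
    {"dp": [0.03, -0.03, 0], "twist": 0, "grip": 0},
  ],
)

```text
time: 28.08
tool_pos: [471.8, 349.5, 396.1]
ee_rot: [0.001, 0.707, 0.707, 0.001]
contact_force: [0.8, -0.1, -0.6]
grip_width: 1.0
finger_force: 0.0
```

Run:
```python
from h import *
grab('top','top6');grab('scene','scene6')
t=cv2.imread('pics/top6.png');s=cv2.imread('pics/scene6.png')
c=np.zeros((600,800,3),np.uint8);c[:300]=cv2.resize(t[145:295,130:530],(800,300));c[300:]=cv2.resize(s[110:260,130:430],(800,300));cv2.imwrite('pics/crop6.png',c)
```

```text
(no output)
```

View pics/crop6.png

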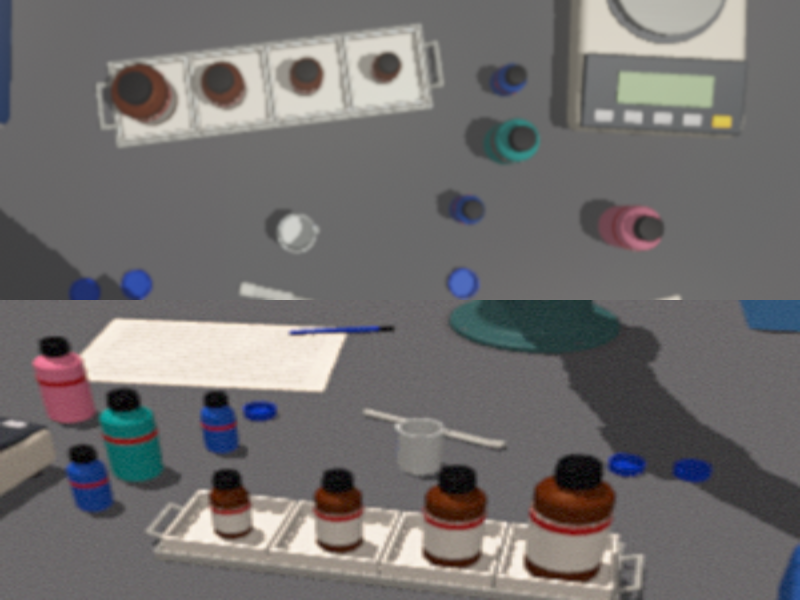

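All four bottles stand upright, one to a bin, with the smallest next to the balance (top crop caps at (386,65), (306,73), (222,83), (137,92)). The beaker and look-alikes haven't moved. Handing in.

```bash
python3 -c "
from rig import manip
print(manip.finish_job())"
```

```text
the job is handed in; nothing more can be done
None
```

I stood the four amber bottles upright in the bins in size order, 30 ml in bin_4 nearest the balance through 250 ml in bin_1 farthest from it, left the beaker and balance untouched, and handed the job in at about 28 s.

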